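# Clear the spoiled plate out of the drilling jig into the scrap bin

## Robot

A 6-joint arm with a two-finger parallel gripper is mounted at the origin on the work surface. World frame = base frame: x ahead of the robot, y to its left, z up, the work surface at z = 0. Lengths are in m, angles in rad, forces in N, time in s.
With the tool pointing down it reaches from about 0.3 to 1 m from the base axis. Payload 5.1 kg.
Tool frame: the origin (TCP) lies between the finger pads; the fingertips stand 19 mm ahead of it and the grasp point (between the pads) is the TCP; z points along the fingers, y is the direction in which the jaws open and shut (so a half turn about z gives the same grasp; the last joint's range is limited). The gripper opens to 95 mm and grips with 3 to 60 N. Pads are 20 mm wide; open, the fingers measure 119 mm over their backs; the gripper's body (75 mm by 180 mm) begins 59 mm behind the grasp point.
Start: joints at [1.117, 0.124, 1.65, -0, 1.367, -0.083], TCP at [0.236, 0.606, 0.234] pointing down, gripper open.
Joint ranges: [-2.61, 2.61], [-1.02, 2.33], [0.03, 2.71], [-1.35, 4.49], [0.32, 2.68], [-2.91, 2.91]. Speed limits (rad/s): [2.57, 2.57, 3.14, 3.14, 3.14, 3.14].

## Interface

Orientations are given as a unit quaternion [w, x, y, z].
In Python, from cell import robot gives the robot as it stands. The module is installed in compiled form; this text tells all that it offers. Calls block until the motion is done:
- robot.move_pose(position, orientation): joint-space move of the TCP to a pose.
- robot.move_l(position, rot=None, velocity=0.15): straight line of the TCP; rot=None keeps the orientation; velocity is the mean speed in m/s.
- robot.move_joints(angles): joint-space move.
- robot.set_gripper(opening, grip_force=None): finger opening in m; grip_force is the grip in N (None keeps the last); returns when the fingers have stopped.
- robot.dwell(seconds).
- robot.solve_ik(position, orientation): joint angles nearest the present ones, or None.
- robot.sense(): the state.
- robot.get_image(name): name is "scene" or "top" or "wrist"; returns (picture, depth): 384x512x3 uint8, red, green, blue; 384x512 float32, m along the optical axis (not along the pixel's ray), 0 where there is no reading.
- robot.get_calibration(name): a dict with "fovy" (degrees; the focal length in pixels is half the picture's height over the tangent of half this angle, whatever the lens; pixels are square), "cx", "cy" (the principal point, pixels), "extrinsics" (4x4, takes a point from camera to world coordinates); the wrist camera has in their place "tool_from_camera" (4x4, takes a point from camera to tool coordinates, whose origin is the TCP and whose axes are the flange's). Camera axes: x right, y down, z forward; pixel columns grow to the right and rows downward; lengths in m; the calibration is good to about 2 mm. The wrist camera is an equidistant fisheye: a pixel r from the principal point sees the ray r / f radians off the axis. A picture is of the moment at which its call begins: read the wrist's pose just before it. get_calibration takes no time and is no camera call.
A pose or a line that the arm cannot do raises robot.Unreachable and nothing moves.
- robot.close_job(): hands the job in, once; it reports no verdict.
The state is a dict: "time": time; "joints": joint angles; "dq": joint speeds; "tau": joint torques, N m; "ee_pos": TCP position; "ee_rot": TCP orientation; "contact_force": force on the tool from outside, world axes, zero at the start; "wrist_torque": the same for the moment, N m; "opening": finger opening in m.
Only numpy, scipy, OpenCV 4.12 (cv2) and the standard library are available. Lean on these libraries where they do the work, as an engineer would, in place of code of your own. Each camera call takes 0.05 s, during which the arm holds its last target. There are 200 camera calls.

## Task

The thick aluminium plate with the red cross in the drilling jig is scrap. With light finger pressure on its top (never more than 25 N) slide it right out of its nest onto the open deck, move it along the deck until it is in line with the red bin, and push it over the deck's edge so that it drops into the red bin. Keep it sliding on the deck, never lift it, and leave both bins, the multimeter, the screwdriver and the oil bottle where they are.

Things in the scene. Friction and masses are not known exactly. Their poses are not given: they have to be found in the camera images.
- deck_edge (a point): Middle of the open edge of the jig's deck, on its upper face, z up, y level and outwards over the edge to the bins, x along the edge. The jig is a fixed wooden box, 300 mm (x) by 180 mm (y), with a polished dark steel deck: x -150 to +150 mm, y -180 to 0 from here. The bare part, y -96 mm to 0, is one smooth face that slopes down to this edge for its whole length.
- nest (a point): Middle of the nest's open mouth, on the deck's upper face, 96 mm behind deck_edge, same axes; the slope begins here, 100 mm above the bench. The nest is a level pocket 84 mm wide (x -42 to +42), 72 mm deep (y -72 to 0) with blue fences 12 mm wide and 24 mm tall on its left, right and back, open towards the edge (+y). The jig is stiff and does not give.
- plate_foot (a point): Centre of the underside of the loose aluminium scrap plate, 80 mm (x) by 70 mm (y), about 0.26 kg, red cross on top. Its thickness, 14 to 28 mm, differs each time and is not given. It starts in the nest, axes along the jig's, 1 to 3 mm from the fences; only its top can be reached. Fingertips pressing 10 to 15 N drag it; ahead of its centre it trails straight. Rigid: touch down at 5 mm/s.
- red_bin: Red scrap bin, open-topped, loose, 0.7 kg, 138 mm (its x) by 148 mm (its y), 60 mm high, walls 4 mm; origin at the centre of its underside, axes nearly parallel to the jig's. It stands on the bench close to the jig's open edge, rim below the deck, in front of one half of the edge (about 75 mm to one side of the edge's middle).
- blue_bin: The blue bin for good plates, same size and origin as the red bin, beside it in front of the other half of the edge. Bystander: nothing may go in.
- meter: Yellow multimeter lying on the bench, 80 x 150 x 41 mm, origin at the centre of its underside. Bystander.
- driver: Screwdriver with a red handle lying on the bench, 190 mm long, origin on its underside. Bystander.
- oil_can: Green oil bottle standing on the bench, 52 mm diameter, 120 mm high, origin at the centre of its underside. Bystander.
Things that resemble listed ones, but are neither listed nor needed, are in the scene too. Of the things that look like the part that bears plate_foot, the smallest one is meant.

How it is judged:
On the way:
1. the plate lies flat on the open deck, clear of the nest (y of plate_foot in the frame of deck_edge between -0.062 and 0 m and z of plate_foot in the frame of deck_edge above -0.006 m and angle between plate's own z axis and vertical below 0.16 rad), for 0.1 s.
At the end, for the whole second after the job is handed in: The plate rests inside the red bin (the centre of its underside within the bin's walls and below its rim) and is at rest; both bins are within 30 mm and the multimeter, screwdriver and oil bottle within 20 mm of where they began (x of plate_foot in the frame of red_bin between -0.067 and 0.067 m and y of plate_foot in the frame of red_bin between -0.072 and 0.072 m and z of plate_foot in the frame of red_bin below 0.058 m and linear speed of plate below 0.03 m/s and distance of each of meter, driver, oil_can from where it was at the start of the episode below 0.02 m and distance of each of red_bin, blue_bin from where it was at the start of the episode below 0.03 m); the robot touches nothing.
It fails at once if the fingers press on the plate with more than 25 N (contact force between the fingers and plate above 25 N).
It fails at once if the arm presses on the jig with more than 25 N (contact force between the arm and jig above 25 N).
It fails at once if the plate is lifted more than 20 mm above its level in the nest (z of plate_foot in the frame of nest above 0.02 m).
It fails at once if the multimeter, screwdriver or oil bottle is moved by more than 20 mm (distance of any of meter, driver, oil_can from where it was at the start of the episode above 0.02 m).
It fails at once if a bin is moved by more than 30 mm (distance of any of red_bin, blue_bin from where it was at the start of the episode above 0.03 m).
It also fails if it takes over 72 s, if anything falls off the work surface, if the arm or the gripper's body presses on something with over 40 N, if the wrist force passes 120 N, or if a joint passes its speed limit or range.

## Working session

There is one attempt and no reset: what is moved stays moved. The work goes in short steps, each a Python script; the robot and the scene stay as the last script left them, time stands still between calls to the robot, and variables do not carry over. Pictures are saved under pics/ and viewed, about 8 in all and at most 12, crops included, and the job is handed in when it is done.

```bash
mkdir -p pics
cat > h.py <<'E'
import numpy as np, cv2
from cell import robot
def save(n,im,s=1): cv2.imwrite(f'pics/{n}.png',cv2.resize(im[:,:,::-1],None,fx=s,fy=s,interpolation=cv2.INTER_CUBIC))
def pts(name,d):
    c=robot.get_calibration(name); f=d.shape[0]/2/np.tan(np.radians(c['fovy'])/2)
    v,u=np.mgrid[:d.shape[0],:d.shape[1]]
    p=np.stack([(u-c['cx'])/f*d,(v-c['cy'])/f*d,d],-1)
    E=np.array(c['extrinsics']); P=p@E[:3,:3].T+E[:3,3]; P[d==0]=np.nan; return P
E
python3 - <<'E'
from h import *
for n in('scene','top'):
    im,d=robot.get_image(n); save(n,im,1.5); np.savez(f'{n}.npz',im=im,d=d,P=pts(n,d))
print(robot.sense())
E
```

```text
{'time': 0.1, 'joints': array([ 1.11739543e+00,  1.24422113e-01,  1.65155562e+00, -4.73825582e-05,
        1.36752152e+00, -8.25891646e-02]), 'dq': array([ 0.00044287, -0.00037626, -0.00228516, -0.0013112 ,  0.00164282,
       -0.0003306 ]), 'tau': array([ 3.52174666e-04, -4.18878543e+01, -3.61097789e+01,  7.76398438e-02,
        4.61197703e-02, -5.14352951e-05]), 'ee_pos': array([0.23532729, 0.60530233, 0.23251071]), 'ee_rot': array([-2.30061668e-04,  1.84340652e-01,  9.82861951e-01, -9.25413800e-04]), 'contact_force': array([0.27027258, 0.21810239, 0.25536444]), 'wrist_torque': array([-0.07521884, -0.01363399, -0.01732386]), 'opening': 0.0952273040256011}
```

View pics/scene.png

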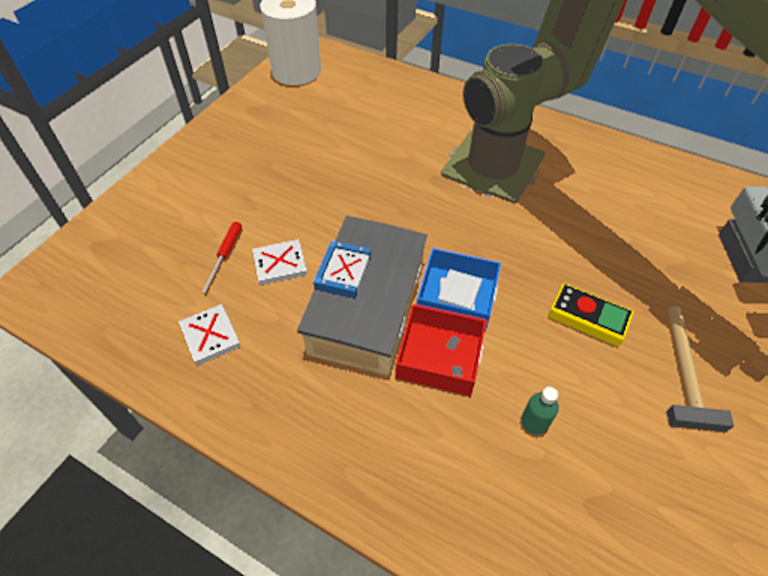

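View pics/top.png

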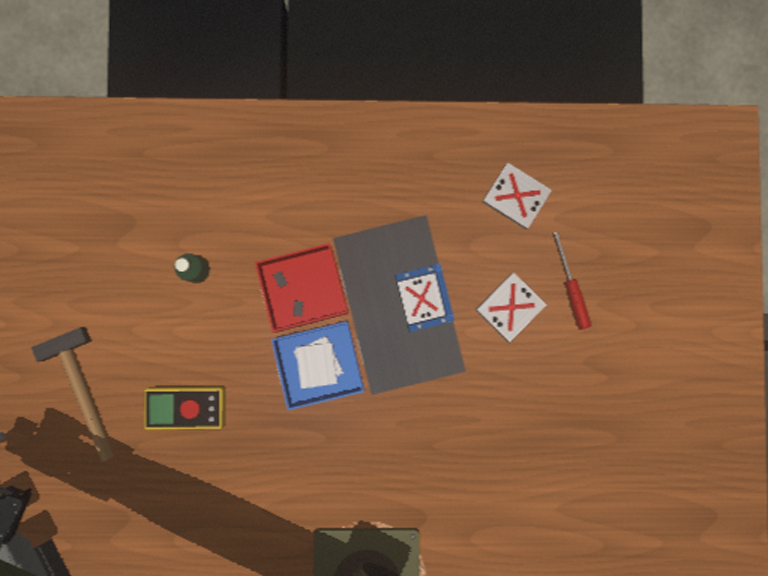

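The candidates (in the 1.5x top picture) are the bench plates at (517,195) and (511,307), and the plate between the blue fences at (422,298). The one in the nest is the smallest and fits the description. Next I'll measure the deck, bins and plate, and check it in a crop.

Run:
```python
from h import *
z=np.load('top.npz'); im,d,P=z['im'],z['d'],z['P']
def w(u,v): return np.round(P[int(v/1.5),int(u/1.5)],4)
hsv=cv2.cvtColor(im,cv2.COLOR_RGB2HSV)
Z=P[...,2]
jig=(Z>0.075)&(Z<0.15)
n,l,st,c=cv2.connectedComponentsWithStats(jig.astype(np.uint8))
k=l[200,int(400/1.5)]; m=l==k
Q=P[m]; r=cv2.minAreaRect(Q[:,:2].astype(np.float32)); print('jig',r); B=cv2.boxPoints(r);print(B)
# open edge: the side nearest the red bin
red=w(302,290); print('redbin floor',red,'blue',w(290,390))
cen=np.array(r[0]); 
e=[(B[i]-B[(i+1)%4])/np.linalg.norm(B[i]-B[(i+1)%4]) for i in range(2)]
L=[np.linalg.norm(B[i]-B[(i+1)%4]) for i in range(2)]
ys=e[int(np.argmin(L))]; bins=(w(302,290)[:2]+w(318,355)[:2])/2
ys=ys*np.sign(ys@(bins-cen)); xs=np.array([ys[1],-ys[0]]); print('y',ys,'x',xs,'yaw',np.degrees(np.arctan2(xs[1],xs[0])))
edge=cen+ys*min(L)/2; print('edge',edge)
J=np.stack([(P[...,:2]-edge)@xs,(P[...,:2]-edge)@ys,Z],-1)
np.savez('jig.npz',edge=edge,xs=xs,ys=ys)
for y in np.arange(-.175,0,.01):
    s=m&(abs(J[...,1]-y)<.005)
    a=s&(abs(J[...,0])>.06); b=s&(abs(J[...,0])<.03)
    print(round(y,3),np.median(Z[a]).round(4),np.median(Z[b]).round(4))
# plate top by colour: white/red in nest
pl=m&(abs(J[...,0])<.06)&(J[...,1]<-.08)&(hsv[...,1]<60)&(hsv[...,2]>150)
q=J[pl]; print('plate ext',np.percentile(q,[1,50,99],axis=0)); 
print(cv2.minAreaRect(q[:,:2].astype(np.float32)))
bl=m&(hsv[...,0]>95)&(hsv[...,0]<125)&(hsv[...,1]>120); print('fence',np.percentile(J[bl],[1,99],axis=0))
for nm,hh in(('red',(hsv[...,0]<8)|(hsv[...,0]>172)),('blue',(hsv[...,0]>95)&(hsv[...,0]<125))):
    s=hh&(hsv[...,1]>120)&(J[...,1]>-.01)&(J[...,1]<.2)&(abs(J[...,0])<.2)&(Z>.045)
    q=J[s]; print(nm,cv2.minAreaRect(q[:,:2].astype(np.float32)),np.median(q[:,2]))
save('crop',im[130:280,160:380],3.5)
```

```text
jig ((0.5389482975006104, -0.05793139338493347), (0.3003769814968109, 0.180269256234169), 14.10136890411377)
[[ 0.3713253  -0.00710451]
 [ 0.41524583 -0.18194157]
 [ 0.7065713  -0.10875827]
 [ 0.66265076  0.06607878]]
redbin floor [0.5702 0.1289 0.0033] blue [0.372  0.1509 0.0024]
y [-0.24363843  0.96986616] x [0.96986616 0.24363843] yaw 14.101382897966515
edge [0.51698804 0.02948713]
-0.175 0.0998 0.1241
-0.165 0.1001 0.1201
-0.155 0.1003 0.12
-0.145 0.1002 0.1204
-0.135 0.1005 0.1205
-0.125 0.1003 0.12
-0.115 0.1001 0.1195
-0.105 0.1003 0.1201
-0.095 0.1001 0.1019
-0.085 0.0994 0.0993
-0.075 0.0985 0.0988
-0.065 0.0977 0.098
-0.055 0.097 0.0968
-0.045 0.0958 0.0966
-0.035 0.0953 0.0954
-0.025 0.0946 0.0943
-0.015 0.0936 0.0933
-0.005 0.0926 0.093
plate ext [[-0.0392211  -0.16799017  0.11259445]
 [-0.00070167 -0.13188727  0.12004912]
 [ 0.03903666 -0.09772814  0.12667396]]
((8.717179298400879e-05, -0.1330403834581375), (0.0959802120923996, 0.07123064994812012), 0.29532361030578613)
fence [[-0.05303858 -0.17884356  0.11805939]
 [ 0.05247476 -0.09938125  0.13011283]]
red ((0.0774751752614975, 0.08096142113208771), (0.13849182426929474, 0.14763125777244568), 0.6755267977714539) 0.059889543688397606
blue ((-0.07442182302474976, 0.08480337262153625), (0.14508935809135437, 0.13462026417255402), 89.58135986328125) 0.059341306954139306
```

View pics/crop.png

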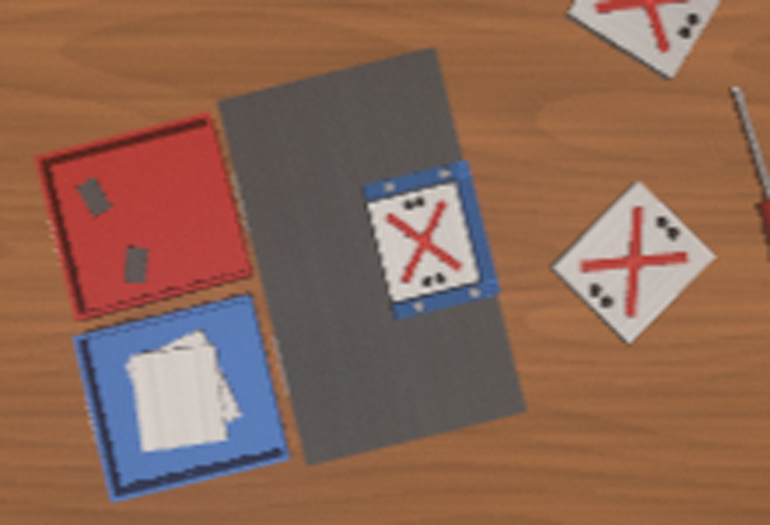

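The crop confirms it: nest plate with a red cross at crop pixel (425,240), fences around it, red bin in line with jig x ≈ +0.077. The plate is about 20 mm thick, with its centre at jig (0, -0.133). I'll move over it and touch down.

```bash
cat >> h.py <<'E'
from scipy.spatial.transform import Rotation as Ro
import os
if os.path.exists('jig.npz'):
    _j=np.load('jig.npz'); edge,xs,ys=_j['edge'],_j['xs'],_j['ys']
def W(x,y,z): return np.r_[edge+x*xs+y*ys,z]
def J(p): p=np.array(p); return np.r_[(p[:2]-edge)@xs,(p[:2]-edge)@ys,p[2]]
def quat(s=1):
    Y=np.r_[s*xs,0]; Zt=np.array([0,0,-1.]); X=np.cross(Y,Zt)
    q=Ro.from_matrix(np.c_[X,Y,Zt]).as_quat(); return q[[3,0,1,2]]
def F(n=4):
    a=[]
    for _ in range(n): robot.dwell(.01); a.append(robot.sense()['contact_force'])
    return np.mean(a,0)
E
python3 - <<'E'
from h import *
for s in(1,-1): print(s,robot.solve_ik(W(0,-.12,.2),quat(s)))
js=[(abs(robot.solve_ik(W(0,-.12,.2),quat(s))[5]),s) for s in(1,-1)]
s=min(js)[1]; np.save('s.npy',s)
robot.set_gripper(.03)
p=robot.sense()['ee_pos']
robot.move_l([p[0],p[1],.26]); robot.move_pose(W(0,-.12,.2),quat(s))
robot.move_l(W(0,-.12,.150),velocity=.08); robot.dwell(.3)
f0=F(10); np.save('f0.npy',f0); S=robot.sense(); print(S['time'],f0,J(S['ee_pos']))
z=.145
robot.move_l(W(0,-.12,z),velocity=.02)
while z>.132:
    z-=.0005; robot.move_l(W(0,-.12,z),velocity=.005); f=F(2)-f0
    S=robot.sense()
    if f[2]>.8: print(round(z,4),f.round(2),J(S['ee_pos']).round(4),S['time'])
    if f[2]>7: break
S=robot.sense(); print(S['time'],S['opening'],z,J(S['ee_pos'])); np.save('z.npy',z)
E
```

```text
1 [-2.54825955e-01 -6.66412639e-02  1.90232273e+00 -4.44089210e-16
  1.30591119e+00 -5.00941498e-01]
-1 [-2.54825955e-01 -6.66412639e-02  1.90232273e+00 -4.44089210e-16
  1.30591119e+00  2.64065116e+00]
5.4333 [-0.14127289 -0.09600973 -0.06714519] [ 0.00015188 -0.12007578  0.15035292]
0.1385 [-0.24 -0.05  1.23] [ 1.000e-04 -1.201e-01  1.387e-01] 9.3
0.138 [-1.52  0.52  5.81] [ 0.0003 -0.1201  0.1387] 9.5667
0.1375 [-1.01  0.59  7.16] [ 0.0005 -0.1203  0.1387] 9.8333
9.8333 0.03012150402326873 0.13749999999999998 [ 0.00050675 -0.1202821   0.13872457]
```

```bash
cat >> h.py <<'E'
f0=np.load('f0.npy') if os.path.exists('f0.npy') else 0
SL=-.078
def drag(x0,y0,x1,y1,z,tgt=12,step=.002,v=.02,lo=4):
    n=int(np.ceil(np.hypot(x1-x0,y1-y0)/step)); yp=y0
    for i in range(1,n+1):
        x=x0+(x1-x0)*i/n; y=y0+(y1-y0)*i/n
        if y>-.096: z+=SL*(y-yp)
        yp=y; robot.move_l(W(x,y,z),velocity=v); f=F(2)-f0
        z-=np.clip((tgt-f[2])*6e-5,-.0006,.0003)
        if i%5==0 or i==n or f[2]>18:
            S=robot.sense(); print(i,np.round([x,y,z],4),f.round(1),J(S['ee_pos']).round(4),round(S['time'],2))
        if f[2]>21: z+=.0005
        if f[2]<lo and i>6: print('light',f)
    np.save('z.npy',z); return z
E
python3 - <<'E'
from h import *
z=float(np.load('z.npy'))
for _ in range(6):
    f=F(3)-f0
    if f[2]>11: break
    z-=.0003; robot.move_l(W(0,-.12,z),velocity=.005)
print(z,(F(3)-f0).round(2))
z=drag(0,-.12,0,-.09,z)
im,d=robot.get_image('top'); save('t2',im[130:280,160:380],3)
E
```

```text
0.1363 [-1.98  1.1  10.39]
5 [ 0.     -0.11    0.1356] [ 0.2 -2.  10.6] [ 0.0018 -0.1116  0.1387] 12.32
10 [ 0.     -0.1     0.1354] [ 0.8 -2.2 12.1] [ 0.0021 -0.1017  0.1387] 13.65
15 [ 0.     -0.09    0.1348] [ 0.5 -2.4 12.6] [ 0.0025 -0.0919  0.1386] 14.98
```

View pics/t2.png

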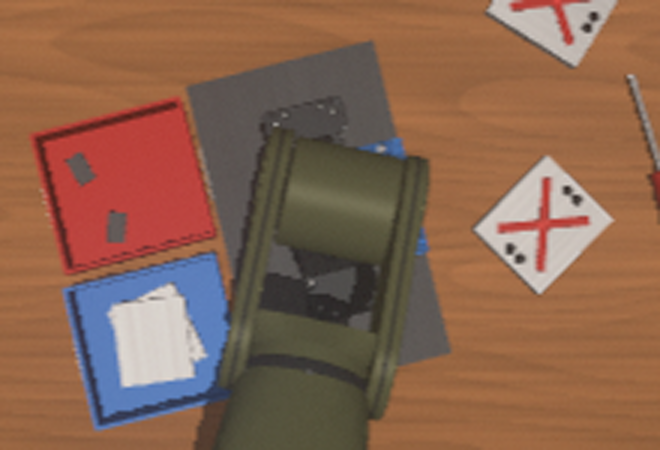

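Run:
```python
from h import *
z=float(np.load('z.npy'))
z=drag(0,-.09,0,-.03,z,step=.003)
im,d=robot.get_image('scene'); P=pts('scene',d); save('s2',im[130:270,190:340],4)
```

```text
5 [ 0.     -0.075   0.1338] [ 0.3 -0.5 13. ] [ 0.0027 -0.0765  0.1377] 16.62
10 [ 0.     -0.06    0.1328] [ 0.7 -0.3 12.6] [ 0.0027 -0.0614  0.1365] 18.2
15 [ 0.     -0.045   0.1317] [ 0.3 -0.4 11.9] [ 0.0026 -0.0463  0.1353] 19.78
20 [ 0.     -0.03    0.1305] [ 0.5 -0.3 12. ] [ 0.0026 -0.0312  0.1341] 21.37
```

View pics/s2.png

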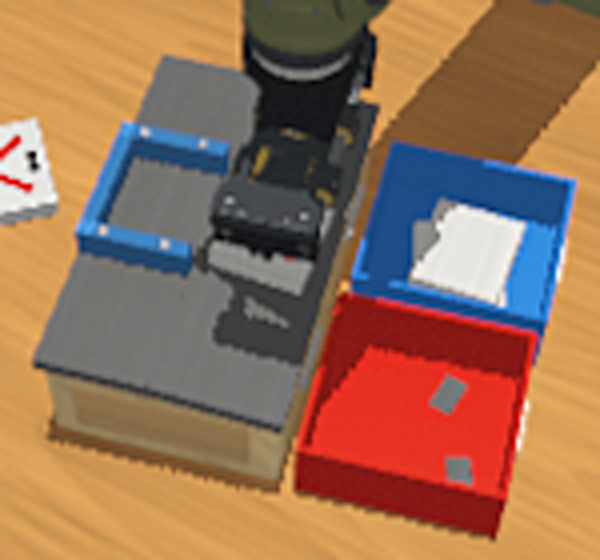

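The nest is empty and the plate is flat on the deck under the fingers, with its visible side face at (260,270) and roughly square to the jig. Next it goes sideways to the red bin's line.

Run:
```python
from h import *
z=float(np.load('z.npy'))
z=drag(0,-.03,.078,-.028,z,step=.003)
im,d=robot.get_image('scene'); save('s3',im[130:270,190:340],4)
```

```text
5 [ 0.0144 -0.0296  0.1309] [-2.2  0.7 12.8] [ 0.0164 -0.0302  0.134 ] 22.96
10 [ 0.0289 -0.0293  0.1309] [-2.7  0.8 12.1] [ 0.0307 -0.0298  0.134 ] 24.5
15 [ 0.0433 -0.0289  0.131 ] [-1.4  1.  11.9] [ 0.0451 -0.0293  0.134 ] 26.04
20 [ 0.0578 -0.0285  0.1309] [-1.6  0.5 12.1] [ 0.0596 -0.029   0.134 ] 27.58
25 [ 0.0722 -0.0281  0.1309] [-1.8  1.1 12.2] [ 0.074  -0.0286  0.1339] 29.12
27 [ 0.078  -0.028   0.1308] [-2.   0.1 11.8] [ 0.0798 -0.0284  0.1339] 29.74
```

View pics/s3.png

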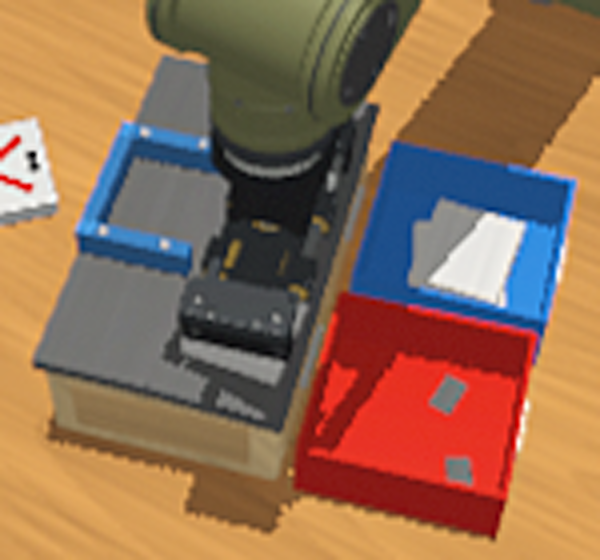

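Run:
```python
from h import *
z=float(np.load('z.npy'))
robot.move_l(W(.078,-.028,.150),velocity=.03)
robot.move_l(W(.078,-.028,.185),velocity=.1); robot.move_l(W(.078,-.16,.185),velocity=.15)
for n in('scene','top'):
    im,d=robot.get_image(n); P=pts(n,d); Q=np.stack([(P[...,:2]-edge)@xs,(P[...,:2]-edge)@ys,P[...,2]],-1)
    h=Q[...,2]-(.0925+.078*-Q[...,1])
    s=(abs(h-.0197)<.005)&(Q[...,0]>0)&(Q[...,0]<.15)&(Q[...,1]>-.096)&(Q[...,1]<.05)
    q=Q[s]; print(n,s.sum(), len(q) and (cv2.minAreaRect(q[:,:2].astype(np.float32)),np.percentile(q,[1,99],axis=0).round(4)))
    if n=='scene': save('s4',im[130:270,190:340],4)
print(robot.sense()['time'])
```

```text
scene 636 (((0.07783069461584091, -0.052972812205553055), (0.09078565239906311, 0.08264877647161484), 85.53168487548828), array([[ 0.0388, -0.0785,  0.1101],
       [ 0.1191, -0.0084,  0.1203]]))
top 697 (((0.07811697572469711, -0.04366596043109894), (0.07010679692029953, 0.07999739050865173), 85.67857360839844), array([[ 0.0385, -0.0783,  0.1097],
       [ 0.1175, -0.0084,  0.1219]]))
32.2167
```

View pics/s4.png

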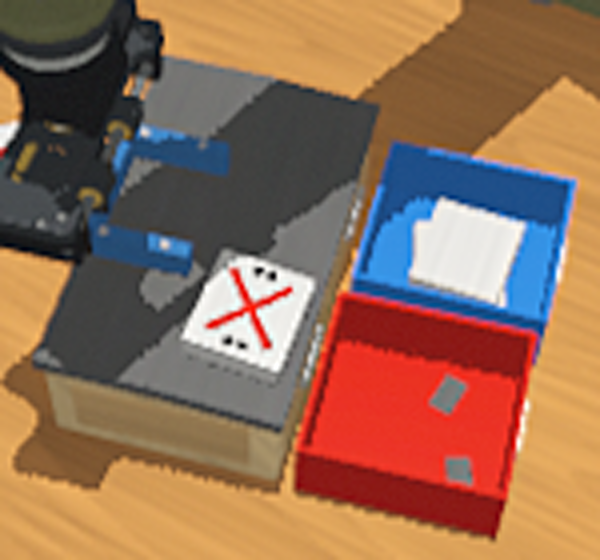

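The plate is flat at jig (0.078, -0.044), turned about 4°, in line with the red bin and at rest. I'll push it over from behind, with the fingertips just above the deck.

Run:
```python
from h import *
robot.set_gripper(.016)
robot.move_l(W(.079,-.101,.185),velocity=.1)
robot.move_l(W(.079,-.101,.126),velocity=.06); print((F(3)-f0).round(2))
robot.move_l(W(.079,-.085,.125),velocity=.015); print((F(3)-f0).round(2))
robot.move_l(W(.079,-.050,.122),velocity=.04); print((F(3)-f0).round(2))
robot.move_l(W(.079,-.012,.119),velocity=.12); print((F(3)-f0).round(2))
robot.dwell(.3)
robot.move_l(W(.079,-.05,.16),velocity=.1); robot.move_l(W(.079,-.16,.2),velocity=.15)
im,d=robot.get_image('scene'); save('s5',im[110:270,180:350],4)
im,d=robot.get_image('top'); save('t5',im[130:280,160:380],3)
print(robot.sense()['time'])
P=pts('top',d); Q=np.stack([(P[...,:2]-edge)@xs,(P[...,:2]-edge)@ys,P[...,2]],-1)
hsv=cv2.cvtColor(im,cv2.COLOR_RGB2HSV)
for nm,hh in(('red',(hsv[...,0]<8)|(hsv[...,0]>172)),('blue',(hsv[...,0]>95)&(hsv[...,0]<125))):
    s=hh&(hsv[...,1]>120)&(Q[...,1]>-.01)&(Q[...,1]<.2)&(abs(Q[...,0])<.2)&(Q[...,2]>.045)&(Q[...,2]<.07)
    print(nm,cv2.minAreaRect(Q[s][:,:2].astype(np.float32)))
s=(abs(Q[...,0]-.0775)<.065)&(abs(Q[...,1]-.081)<.07)&(hsv[...,1]<60)&(hsv[...,2]>120)
print('plate',np.percentile(Q[s],[1,50,99],axis=0).round(4))
```

```text
[ 0.28 -0.19  0.21]
[0.2  0.43 0.07]
[ 0.19 -0.37  0.65]
[ 0.09  0.34 -0.45]
39.4583
red ((0.07734817266464233, 0.080915667116642), (0.13842330873012543, 0.14763252437114716), 0.6934975385665894)
blue ((-0.07444138079881668, 0.08473677933216095), (0.14489492774009705, 0.13488923013210297), 89.45467376708984)
plate [[0.0376 0.0719 0.0051]
 [0.0766 0.1054 0.0235]
 [0.1155 0.1401 0.0302]]
```

View pics/s5.png

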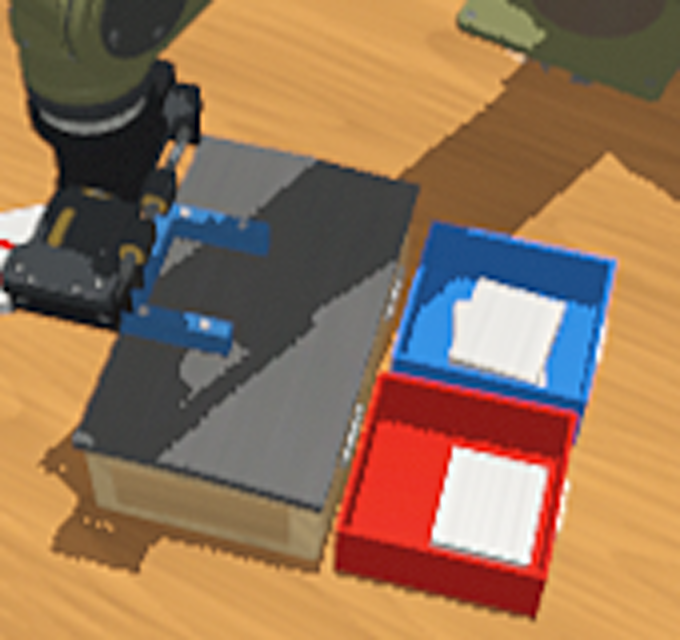

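The plate lies flat in the red bin at (490,505), underside up, and the bins have not moved. I'm handing in.

Run:
```python
from h import *
robot.dwell(.3); print((F()-f0).round(2)); robot.close_job()
```

```text
[ 0.18 -0.09  0.07]
the job is handed in; nothing more can be done
```

The scrap plate is in the red bin and the job is handed in, at about 40 s of the 72 s allowed. The job gives no verdict, so this rests on my own checks.

**What I did:**
- I dragged the plate out of its nest and along the deck to the red bin's line. Pressing readings stayed at 13 N or less.
- On the deck it lay flat at about (0.078, -0.044) m from the edge's middle, turned about 4°.
- I pushed it over the edge with the fingertips against its back face rather than from the top. Readings between the push moves were all below 1 N; I did not log force during the push itself.

**Last checks:**
- **Plate:** it lies flat in the red bin, about 25 mm from the bin's centre, with its visible face about 24 mm above the bench. It flipped over as it fell, so the cross is now underneath.
- **Bins:** both measure within about 0.5 mm of where they started.
- **Robot:** the gripper is clear, with no contact force reading.
- **Bystanders:** I did not re-measure the multimeter, screwdriver or oil bottle. My planned path stayed well clear of all three.

No check failed or disagreed, except that the first scene-camera fit of the plate on the deck was about 9 mm off the top camera's. I used the top camera's fit, which matched the plate's known size.

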